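# Find the high spot of a centrifuge rotor against a dial indicator

## Task

The rotor of the clinic's blood centrifuge has been dropped and its rim now runs out of true, so it sits on a runout gauge. Grip it by its round knob, press its sliding carriage towards the dial indicator so that the sprung plunger bears on the rim, and turn the rotor under that pressure to find by feel the high spot, where the rim pushes the plunger in farthest. Leave the rotor with that high spot squarely on the plunger and the carriage pushed in until the latch holds it, without driving the plunger against its end, disturbing the things beside the gauge, or holding on.

Things in the scene. Friction and masses are not known exactly. Their poses are not given: they have to be found in the camera images.
- rotor: centrifuge rotor: steel disc 124 mm across, six tube pockets, black knob on top. Under the disc a round rim band, 106 mm across, sits 5 mm off the axis towards its high spot: hidden, differs each time, at first over 50 degrees from the plunger. Origin on the axis, at the underside, 30 mm above the table; z up, x along the white line on the knob (unrelated to the high spot)
- grip (a point): middle of the rotor's knob, on the rotor's axis, 106 mm above the table. The knob is round, 34 mm in diameter, from 20 mm below to 19 mm above this point, and may be gripped at any yaw; the disc's dome lies 24 mm below. The rotor turns without limit both ways about z (friction below 0.15 N m) and rides on the carriage
- indicator: dial indicator fixed at one end of the gauge: round flat housing 72 mm across, dial face up 53 mm above the table; the needle turns clockwise 0.33 rad per mm of plunger. Origin in the middle of its underside, 12 mm above the table. Its -x axis points along the plunger to the rotor's axis; pressing the rotor on means moving it along the indicator's +x axis
- plunger_free (a point): foremost point of the horizontal sprung plunger when nothing touches it, 44 mm above the table (fixed, does not follow the plunger). The plunger meets the rim band on the line to the rotor's axis. Spring about 1 N per mm from zero at free length; its stroke ends at 16 mm. Latched, the rim presses on it with 2.5 N (low spot) to 11.5 N (high spot)
- carriage (a joint): place in m of the sliding carriage under the rotor: 0 = drawn back, grows along the indicator's +x, ends at 0.034. The free plunger is met at 0.015 with the high spot facing it, at 0.025 with the low spot. Friction about 0.5 N. Once past 0.028 the latch holds it at 0.0275 to 0.028, but it can be pressed farther and the rotor still turns. Let go unlatched, it is pushed back
- latch (a point): nose of the sprung pawl beside the carriage, 24 mm above the table: it drags on the carriage with up to 3 N from carriage position 0.016 on and drops behind the carriage's tooth at 0.028, by itself
- forceps_2: steel forceps, 132 mm long, lying beside the gauge: leave alone
- marker: marker pen, 132 mm long, lying beside the gauge: leave alone
- cup: white cup, 68 mm across, 50 mm high, standing behind the rotor end of the gauge: leave alone

How it is judged:
By the outcome, as a careful person would: the job done as asked, in the order asked, and still so for the second after the job is handed in, with the robot touching nothing.
It also fails if it takes over 70 s, if anything falls off the work surface, if the arm or the gripper's body presses on something with over 40 N, if the wrist force passes 120 N, or if a joint passes its speed limit or range.

## Robot

A 6-joint arm with a two-finger parallel gripper is mounted at the origin on a cart in front of the work surface, level with it; the furniture and walls round the work are solid. World frame = base frame: x ahead of the robot, y to its left, z up, the work surface at z = 0. Lengths are in m, angles in rad, forces in N, time in s.
With the tool pointing down it reaches from about 0.3 to 0.75 m from the base axis. Payload 8.5 kg.
Tool frame: the origin (TCP) lies at the very end of the fingers, on their centre line; the grasp point (between the pads) lies arm.grip_point_offset behind it (arm.grip_point_offset is the distance from the TCP to the grasp point, in m); z points along the fingers, y is the line along which they close (so a half turn about z gives the same grasp; the last joint's range is limited). The gripper opens to 85 mm and grips with 20 to 120 N. Pads are 22 mm wide; open, the fingers measure 114 mm over their backs; the gripper's body (76 mm by 85 mm) begins 54 mm behind the grasp point. The pads swing forward as they close: fully open they stand 13 mm farther back than shut.
Start: joints at [0.932, 0.381, 1.297, -0, 1.464, -0.215], TCP at [0.226, 0.501, 0.2] pointing down, gripper open.
Joint ranges: [-3.11, 3.11], [-0.89, 2.33], [0.22, 2.48], [-1.42, 4.56], [0.17, 2.85], [-2.88, 2.88]. Speed limits (rad/s): [2.39, 2.39, 3.14, 3.14, 3.14, 3.14].

## Interface

Orientations are given as a unit quaternion [x, y, z, w].
In Python, from bench import state, viewer, arm gives the robot as it stands.
- The arm moves only by the tool send_rows, never from a script. Its argument "moves" is a list of rows, each a list of 4 numbers: the shift along the tool's x, y, z in m, then the turn about the tool's z in rad. In form: [[tx, ty, tz, roll], ...]. A call has 1 to 12 rows; each row is the pose to reach, as a shift and turn from the pose commanded when the call began, along the tool's axes at that moment; what a row does not reach only later rows make up. A row lasts 1/8 s, in which the tool goes at most 62.5 mm and 10.7 degrees, less where a joint would pass 70% of its speed; a pose out of reach is approached as far as the arm can. A call with a gripper value outside its range is refused whole. "claw" is the closure in counts, from 0 (fully open) to 255 (shut), set as the call begins (left out, the last holds). The fingers move at their own pace and stop on an object; "squeeze" is the grip in N (left out, the last holds). Time passes only in rows, so rows that repeat a pose let the fingers close. It gives the time, the measured TCP pose, the force, the opening and the grip force at its end, in the units of the state.
- state(): the state, without advancing time (a new reading comes with each control period).
- viewer.snapshot(name): name is "side" or "top"; returns the picture (384x512x3 uint8, red, green, blue); there is no depth.
- viewer.camera_info(name): a dict with "fx", "fy", "cx", "cy" (pixels), "R" (3x3) and "t" (3): a world point X has camera coordinates R X + t. Camera axes: x right, y down, z forward; pixel columns grow to the right and rows downward; lengths in m; the calibration is good to about 2 mm. A picture is of the moment at which its call begins. camera_info takes no time and is no camera call.
- arm.close_job(): hands the job in; it is judged then, once.
The state is a dict: "clock": time; "joint_positions": joint angles; "qd": joint speeds; "effort": joint torques, N m; "tcp_pos": TCP position; "tcp_rot": TCP orientation; "contact_force": force on the tool from outside, world axes, zero at the start; "torque": the same for the moment, N m; "width": opening from 0.0 (shut) to 1.0 (fully open); "grasp_force": force on a finger pad.
Only numpy, scipy, OpenCV 4.12 (cv2) and the standard library are available. Lean on these libraries where they do the work, as an engineer would, in place of code of your own. Each camera call takes 0.05 s, during which the arm holds its last target. There are 200 camera calls.

## Working session

There is one attempt and no reset: what is moved stays moved. The work goes in short steps, Python scripts to look and compute and a tool call to move; the robot and the scene stay as the last step left them, time stands still between calls to the robot, and variables do not carry over. Pictures are saved under pics/ and viewed, at most 10 in all, crops included, and the job is handed in when it is done.

Besides the shell and the picture viewer there is one more tool, called after ">>>" by a JSON object that holds its "op" and its "data", one argument or row to a line. send_rows: Moves the arm, as the interface text tells. Its arguments: {"type":"object","properties":{"moves":{"type":"array","items":{"type":"array","items":{"type":"number"}}},"claw":{"type":"number"},"squeeze":{"type":"number"}},"required":["moves"]}

```bash
mkdir -p pics
python3 - <<'E'
from bench import state, viewer, arm
import cv2,numpy as np
for n in("top","side"):
    p=viewer.snapshot(n); cv2.imwrite(f"pics/{n}0.png",p[:,:,::-1])
    c=viewer.camera_info(n); print(n,{k:np.round(v,4).tolist() for k,v in c.items()})
print(state(), arm.grip_point_offset)
E
```

```text
top {'fx': 427.4533, 'fy': 427.4533, 'cx': 257.0808, 'cy': 188.5679, 'R': [[0.0052, -1.0, 0.0023], [-0.9977, -0.0053, -0.068], [0.068, -0.0019, -0.9977]], 't': [-0.0118, 0.5532, 0.9411]}
side {'fx': 453.1272, 'fy': 453.1272, 'cx': 255.2229, 'cy': 196.8337, 'R': [[0.9374, -0.348, -0.0121], [-0.2134, -0.5468, -0.8096], [0.2751, 0.7615, -0.5869]], 't': [-0.527, 0.1675, 0.9656]}
{'clock': 0.1, 'joint_positions': array([ 9.31692534e-01,  3.81094928e-01,  1.29817242e+00, -3.69709963e-05,
        1.46356334e+00, -2.15341108e-01]), 'qd': array([ 0.00087826, -0.00309393, -0.0025256 , -0.0008786 ,  0.00127307,
        0.00069624]), 'effort': array([ 5.18769608e-03, -4.49225521e+01, -2.31656581e+01, -1.17958275e-04,
        3.72161740e-03, -2.03447917e-05]), 'tcp_pos': array([0.22600581, 0.5010904 , 0.19959586]), 'tcp_rot': array([ 2.10297555e-01,  9.77637231e-01, -5.70996528e-04, -2.39760858e-04]), 'contact_force': array([-0.22321213,  0.06749723,  0.18453753]), 'torque': array([-0.01187131,  0.02079267, -0.03346201]), 'grasp_force': 0.0, 'width': 1.0011424620094835} 0.0187
```

View pics/top0.png

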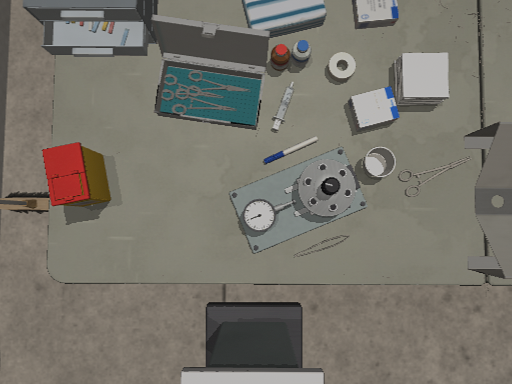

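View pics/side0.png

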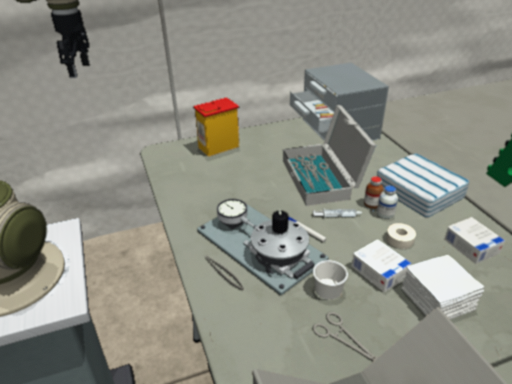

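The top view shows the knob at about (331,186), the dial at (259,215), the cup at (379,162), the marker at (291,150) and the gauge forceps at (322,245). Next I'll measure the knob and dial.

```bash
cat > h.py <<'E'
import cv2,numpy as np
from bench import state, viewer, arm
def ray(n,u,v):
    c=viewer.camera_info(n);R=np.array(c["R"]);t=np.array(c["t"])
    return -R.T@t, R.T@np.array([(u-c["cx"])/c["fx"],(v-c["cy"])/c["fy"],1])
def onz(n,u,v,z):
    o,d=ray(n,u,v); return o+d*(z-o[2])/d[2]
def blob(m,near):
    k,l,s,c=cv2.connectedComponentsWithStats(m.astype(np.uint8))
    i=min((i for i in range(1,k) if s[i,4]>40),key=lambda i:np.hypot(*(c[i]-near))); return c[i],s[i],l==i
def project(n,X):
    c=viewer.camera_info(n);p=np.array(c["R"])@X+np.array(c["t"]);return c["fx"]*p[0]/p[2]+c["cx"],c["fy"]*p[1]/p[2]+c["cy"]
E
python3 - <<'E'
from h import *
t=cv2.imread("pics/top0.png"); s=cv2.imread("pics/side0.png")
k,st,_=blob(t.max(2)<60,(331,186)); print("knob",k,st,onz("top",*k,.115))
d,sd,m=blob(t.min(2)>185,(259,215)); 
cn=max(cv2.findContours(m.astype(np.uint8),0,1)[0],key=len);e=cv2.fitEllipse(cv2.convexHull(cn)); print("dial",d,sd,e,onz("top",*e[0],.053))
k2,s2,_=blob(s.max(2)<60,(281,220)); print("knob side",k2,s2)
o1,d1=ray("top",*k);o2,d2=ray("side",*k2)
q=np.linalg.lstsq(np.c_[d1,-d2],o2-o1,rcond=None)[0];print(o1+d1*q[0],o2+d2*q[1])
d3,s3,m=blob(s.min(2)>170,(232,208));e=cv2.fitEllipse(max(cv2.findContours(m.astype(np.uint8),0,1)[0],key=len));print("dial side",e,onz("side",*e[0],.053))
a=cv2.resize(t[130:260,220:400],None,fx=4.4,fy=4.4,interpolation=2);cv2.imwrite("pics/c1.png",a)
E
```

```text
knob [330.1        186.15217391] [321 177  19  18 230] [ 0.55242202 -0.1563425   0.115     ]
dial [372.90697674 122.30232558] [359 118  33   9  43] ((440.6075439453125, 82.16983032226562), (25.75017547607422, 185.01463317871094), 63.05185317993164) [ 0.78829686 -0.41235632  0.053     ]
knob side [279.62541806 222.58528428] [272 211  16  23 299]
[ 0.55342132 -0.15865987  0.10162564] [ 0.55792468 -0.16011879  0.10221491]
dial side ((231.44090270996094, 208.00994873046875), (14.02431583404541, 23.88095474243164), 86.81672668457031) [ 0.49817388 -0.01437495  0.053     ]
```

View pics/c1.png

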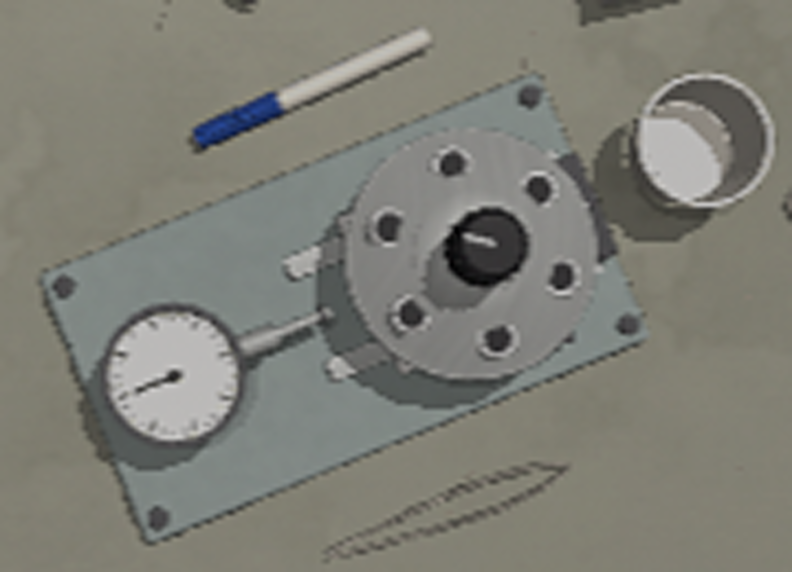

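The crop puts the dial centre at full-image pixel (259.5,215.5) and the knob top centre at (330.9,185.9). The needle rests pointing down-left, and the plunger points up-right at the rotor. Base plate edges run at about 22° in the image.

Run:
```python
from h import *
from scipy.spatial.transform import Rotation as Ro
k=onz("top",330.9,185.9,.125); d=onz("top",259.5,215.5,.053)
print(k,d); v=(d-k)[:2];print(np.hypot(*v),np.degrees(np.arctan2(v[1],v[0])))
P=lambda a,b:onz("top",220+a/4.4,130+b/4.4,.006)
for A,B in(((540,75),(42,272)),((648,338),(148,543))):
    w=(P(*B)-P(*A))[:2];print(np.degrees(np.arctan2(w[1],w[0])),np.hypot(*w))
print("knob side top",onz("side",279.6,214.5,.125))
s=state();R=Ro.from_quat(s["tcp_rot"]);print(R.as_matrix().round(3)); 
print("knob in tool from tcp",R.inv().apply(k-s["tcp_pos"]))
```

```text
[ 0.55218876 -0.15621247  0.125     ] [ 0.49277863 -0.01437212  0.053     ]
0.1537798735908034 112.72647584803035
111.95850515686602 0.2786152966617977
112.42588146293076 0.27848040237913313
knob side top [ 0.55670613 -0.16173274  0.125     ]
[[-0.912  0.411 -0.001]
 [ 0.411  0.912 -0.001]
 [ 0.    -0.001 -1.   ]]
knob in tool from tcp [-0.56762522 -0.46495022  0.07503212]
```

>>> {"op": "send_rows", "data": {
  "moves": [
    [-0.047, -0.039, 0, 0.06],
    [-0.095, -0.078, 0, 0.12],
    [-0.142, -0.117, 0, 0.19],
    [-0.19, -0.155, 0, 0.25],
    [-0.237, -0.194, 0, 0.31],
    [-0.285, -0.233, 0, 0.38],
    [-0.332, -0.272, 0.005, 0.44],
    [-0.38, -0.311, 0.01, 0.5],
    [-0.427, -0.35, 0.02, 0.57],
    [-0.475, -0.388, 0.03, 0.63],
    [-0.522, -0.427, 0.04, 0.69],
    [-0.57, -0.466, 0.05, 0.756]
  ],
  "claw": 0,
  "squeeze": 30
}}

```text
clock: 1.6
tcp_pos: [0.5545, -0.1596, 0.1495]
tcp_rot: [0.557, 0.83, 0.0, -0.0]
contact_force: [0.4, 1.9, -0.7]
width: 1.001
grasp_force: 0.0
```

>>> {"op": "send_rows", "data": {
  "moves": [
    [0, 0, 0, 0],
    [0, 0, 0, 0],
    [0, 0, 0, 0]
  ]
}}

```text
clock: 1.98
tcp_pos: [0.5538, -0.1566, 0.1506]
tcp_rot: [0.556, 0.831, 0.0, 0.0]
contact_force: [-0.0, 0.1, -0.0]
width: 1.002
grasp_force: 0.0
```

Run:
```python
from h import *
from scipy.spatial.transform import Rotation as Ro
for n in("top","side"):
    p=viewer.snapshot(n); cv2.imwrite(f"pics/{n}1.png",p[:,:,::-1])
s=state();print(s);print(Ro.from_quat(s["tcp_rot"]).as_matrix().round(3))
a=cv2.imread("pics/top1.png")[130:260,220:400];b=cv2.imread("pics/side1.png")[150:280,190:370]
cv2.imwrite("pics/c2.png",np.hstack([cv2.resize(i,None,fx=2.2,fy=2.2,interpolation=2) for i in(a,b)]))
```

```text
{'clock': 2.075, 'joint_positions': array([-4.81240410e-01,  4.63767986e-01,  1.30845380e+00,  3.60592932e-05,
        1.36878788e+00, -8.73685281e-01]), 'qd': array([-0.00302511,  0.00115673, -0.00366268,  0.00061463, -0.0003936 ,
       -0.00099934]), 'effort': array([-1.65343797e-01, -4.80174923e+01, -2.20987773e+01, -3.55741286e-03,
       -2.61475936e-03,  1.70087628e-04]), 'tcp_pos': array([ 0.55391401, -0.15668055,  0.15066718]), 'tcp_rot': array([5.55678892e-01, 8.31396947e-01, 4.89627970e-05, 2.87895454e-04]), 'contact_force': array([-0.20014367,  0.04508771,  0.14619013]), 'torque': array([0.01802571, 0.01834352, 0.01824085]), 'grasp_force': 0.0, 'width': 0.9990863552155043}
[[-0.382  0.924  0.001]
 [ 0.924  0.382 -0.   ]
 [-0.     0.    -1.   ]]
```

View pics/c2.png

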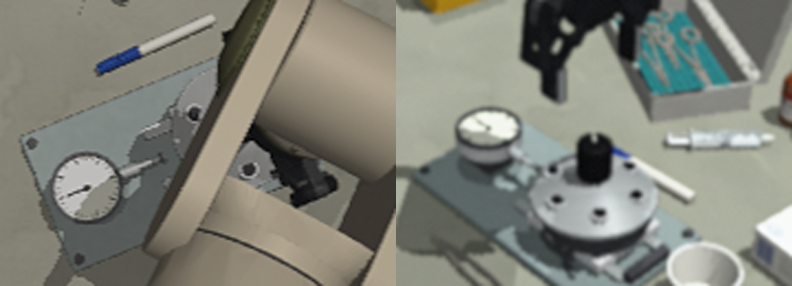

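The pictures show the fingers straddling the knob axis, with the dial still visible top-left. Descend.

>>> {"op": "send_rows", "data": {
  "moves": [
    [0, 0, 0.02, 0],
    [0, 0, 0.04, 0],
    [0, 0, 0.055, 0],
    [0, 0, 0.062, 0],
    [0, 0, 0.062, 0]
  ]
}}

```text
clock: 2.7
tcp_pos: [0.5541, -0.1576, 0.0881]
tcp_rot: [0.556, 0.831, -0.0, -0.0]
contact_force: [-0.4, 0.2, 0.2]
width: 1.001
grasp_force: 0.0
```

>>> {"op": "send_rows", "data": {
  "moves": [
    [0, 0, 0, 0],
    [0, 0, 0, 0],
    [0, 0, 0, 0],
    [0, 0, 0, 0],
    [0, 0, 0, 0],
    [0, 0, 0, 0]
  ],
  "claw": 255,
  "squeeze": 30
}}

```text
clock: 3.45
tcp_pos: [0.5566, -0.1575, 0.0893]
tcp_rot: [0.556, 0.831, 0.002, 0.003]
contact_force: [9.2, 4.2, 0.7]
width: 0.356
grasp_force: 29.0
```

>>> {"op": "send_rows", "data": {
  "moves": [
    [0, 0.0025, 0, 0],
    [0, 0.0025, 0, 0],
    [0, 0.0025, 0, 0]
  ]
}}

```text
clock: 3.82
tcp_pos: [0.557, -0.1571, 0.0892]
tcp_rot: [0.556, 0.831, 0.0, 0.001]
contact_force: [0.5, 0.0, 5.6]
width: 0.357
grasp_force: 30.2
```

>>> {"op": "send_rows", "data": {
  "moves": [
    [0, 0, 0, 0],
    [0, 0, 0, 0],
    [0, 0, 0, 0],
    [0, 0, 0, -0.18],
    [0, 0, 0, -0.36],
    [0, 0, 0, -0.54],
    [0, 0, 0, -0.72],
    [0, 0, 0, -0.9],
    [0, 0, 0, -1.08],
    [0, 0, 0, -1.26],
    [0, 0, 0, -1.44],
    [0, 0, 0, -1.62]
  ],
  "claw": 0
}}

```text
clock: 5.32
tcp_pos: [0.5563, -0.1567, 0.088]
tcp_rot: [-0.221, 0.975, 0.0, -0.0]
contact_force: [0.4, 0.0, -0.2]
width: 1.004
grasp_force: 0.0
```

>>> {"op": "send_rows", "data": {
  "moves": [
    [0, 0, 0, -0.18],
    [0, 0, 0, -0.18],
    [0, 0, 0, -0.18]
  ]
}}

```text
clock: 5.7
tcp_pos: [0.5563, -0.1567, 0.0881]
tcp_rot: [-0.303, 0.953, 0.0, -0.0]
contact_force: [-0.0, 0.0, 1.3]
width: 1.003
grasp_force: 0.0
```

>>> {"op": "send_rows", "data": {
  "moves": [
    [0, 0, 0, 0],
    [0, 0, 0, 0],
    [0, 0, 0, 0],
    [0, 0, 0, 0],
    [0, 0, 0, 0],
    [0, 0, 0, 0]
  ],
  "claw": 255,
  "squeeze": 40
}}

```text
clock: 6.45
tcp_pos: [0.5567, -0.1569, 0.0886]
tcp_rot: [-0.305, 0.952, -0.0, 0.0]
contact_force: [0.4, 1.0, 5.4]
width: 0.353
grasp_force: 39.6
```

Run:
```python
from h import *
from scipy.spatial.transform import Rotation as Ro
s=state();print(s);print(Ro.from_quat(s["tcp_rot"]).as_matrix().round(3))
```

```text
{'clock': 6.45, 'joint_positions': array([-4.79324046e-01,  5.29418401e-01,  1.38901895e+00,  4.03120492e-05,
        1.22187759e+00, -2.67023751e+00]), 'qd': array([ 0.00100348, -0.00012787, -0.00152582,  0.00025891, -0.00047232,
       -0.00069514]), 'effort': array([-3.31167632e-02, -4.65681875e+01, -1.83233070e+01, -4.03301767e-02,
        1.57903363e-01, -1.46555621e-02]), 'tcp_pos': array([ 0.55671626, -0.15691887,  0.08862246]), 'tcp_rot': array([-3.05107798e-01,  9.52317606e-01, -4.40194976e-04,  4.63388408e-04]), 'contact_force': array([0.40279477, 0.97957391, 5.41143446]), 'torque': array([-0.0599191 , -0.1305528 , -0.04149948]), 'grasp_force': 39.57877327222377, 'width': 0.35296488037388624}
[[-0.814 -0.581  0.001]
 [-0.581  0.814 -0.001]
 [-0.001 -0.001 -1.   ]]
```

>>> {"op": "send_rows", "data": {
  "moves": [
    [-0.0011, 0.0049, 0, 0],
    [-0.0023, 0.0097, 0, 0],
    [-0.0034, 0.0146, 0, 0],
    [-0.0045, 0.0195, 0, 0],
    [-0.0058, 0.0248, 0, 0],
    [-0.0058, 0.0248, 0, 0],
    [-0.0058, 0.0248, 0, 0]
  ]
}}

```text
clock: 7.32
tcp_pos: [0.5469, -0.1332, 0.0886]
tcp_rot: [-0.305, 0.952, -0.0, 0.0]
contact_force: [1.2, -1.1, 6.9]
width: 0.352
grasp_force: 39.9
```

Run:
```python
from h import *
s=state();u=np.array([-.381,.9245]);print(u@(s["tcp_pos"][:2]-[.5567,-.1569]),u@s["contact_force"][:2],s["torque"])
cv2.imwrite("pics/c3.png",cv2.resize(viewer.snapshot("top")[130:260,220:400,::-1],None,fx=4.4,fy=4.4,interpolation=2))
```

```text
0.025685114970353473 -1.508119873022834 [-0.25022964 -0.11918768  0.01413061]
```

View pics/c3.png

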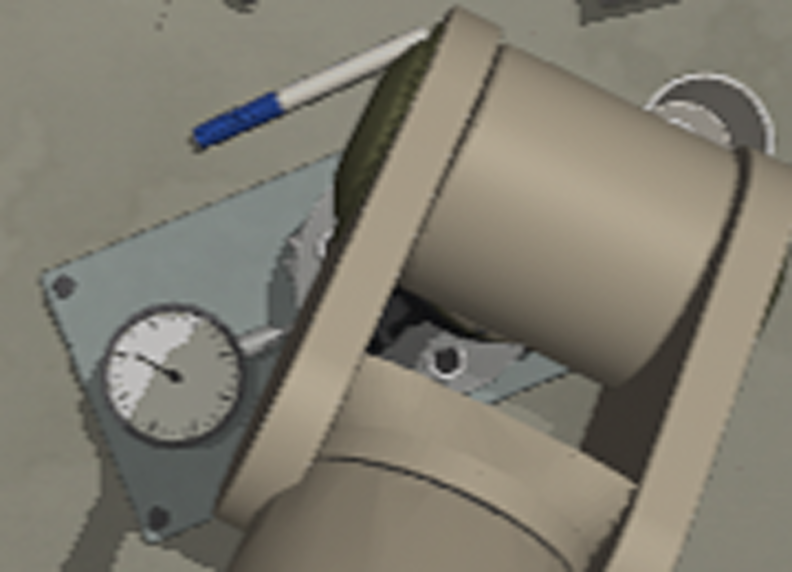

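The needle has turned about 50° clockwise, from image point (135,392) to (135,355) about the dial centre (174,376). That means roughly 2.6 mm of plunger at carriage ≈ 25.5 mm. Next I'll sweep, logging force and a dial picture at each step.

```bash
cat > log.py <<'E'
from h import *
import json,os
from scipy.spatial.transform import Rotation as Ro
s=state();u=np.array([-.381,.9245]);w=np.array([.9245,.381])
i=len(open("log.txt").readlines()) if os.path.exists("log.txt") else 0
cv2.imwrite(f"pics/s{i}.png",viewer.snapshot("top")[:,:,::-1])
x=Ro.from_quat(s["tcp_rot"]).as_matrix()[:,0]; p=s["tcp_pos"][:2]-[.5567,-.1569]; f=s["contact_force"][:2]
L=[i,round(float(s["clock"]),2)]+[round(float(v),3) for v in (-np.arctan2(x[1],x[0]),s["joint_positions"][5],u@p*1e3,w@p*1e3,u@f,w@f,s["torque"][2])]
open("log.txt","a").write(json.dumps(L)+"\n"); print(L)
E
python3 log.py
```

```text
[0, 7.38, 2.521, -2.64, 25.691, -0.07, -1.262, -0.104, -0.009]
```

>>> {"op": "send_rows", "data": {
  "moves": [
    [0, 0, 0, 0.17],
    [0, 0, 0, 0.34],
    [0, 0, 0, 0.5],
    [0, 0, 0, 0.5]
  ]
}}

```text
clock: 7.92
tcp_pos: [0.5469, -0.1332, 0.0886]
tcp_rot: [-0.059, 0.998, -0.0, 0.0]
contact_force: [0.1, -0.5, 6.8]
width: 0.354
grasp_force: 39.9
```

```bash
python3 log.py
```

```text
[1, 7.92, 3.023, -2.138, 25.65, -0.077, -0.479, -0.065, -0.135]
```

>>> {"op": "send_rows", "data": {
  "moves": [
    [0, 0, 0, 0.17],
    [0, 0, 0, 0.34],
    [0, 0, 0, 0.5],
    [0, 0, 0, 0.5]
  ]
}}

```text
clock: 8.48
tcp_pos: [0.5469, -0.1332, 0.0886]
tcp_rot: [0.19, 0.982, -0.0, 0.0]
contact_force: [0.7, -0.5, 6.7]
width: 0.35
grasp_force: 39.9
```

```bash
python3 log.py
```

```text
[2, 8.47, -2.76, -1.638, 25.674, -0.039, -0.735, 0.434, -0.172]
```

>>> {"op": "send_rows", "data": {
  "moves": [
    [0, 0, 0, 0.17],
    [0, 0, 0, 0.34],
    [0, 0, 0, 0.5],
    [0, 0, 0, 0.5]
  ]
}}

```text
clock: 9.02
tcp_pos: [0.547, -0.1332, 0.0886]
tcp_rot: [0.427, 0.904, 0.0, 0.001]
contact_force: [1.3, -0.1, 6.4]
width: 0.355
grasp_force: 39.9
```

```bash
python3 log.py
```

```text
[3, 9.03, -2.26, -1.138, 25.62, 0.06, -0.592, 1.163, -0.285]
```

>>> {"op": "send_rows", "data": {
  "moves": [
    [0, 0, 0, 0.17],
    [0, 0, 0, 0.34],
    [0, 0, 0, 0.5],
    [0, 0, 0, 0.5]
  ]
}}

```text
clock: 9.57
tcp_pos: [0.5471, -0.1332, 0.0886]
tcp_rot: [0.637, 0.771, 0.0, 0.001]
contact_force: [1.5, -1.0, 5.9]
width: 0.352
grasp_force: 39.8
```

```bash
python3 log.py
```

```text
[4, 9.57, -1.76, -0.638, 25.576, 0.144, -1.484, 1.045, -0.28]
```

>>> {"op": "send_rows", "data": {
  "moves": [
    [0, 0, 0, 0.17],
    [0, 0, 0, 0.34],
    [0, 0, 0, 0.5],
    [0, 0, 0, 0.5]
  ]
}}

```text
clock: 10.12
tcp_pos: [0.5472, -0.1332, 0.0886]
tcp_rot: [0.808, 0.589, 0.001, 0.001]
contact_force: [1.9, -0.8, 6.0]
width: 0.352
grasp_force: 39.8
```

```bash
python3 log.py
```

```text
[5, 10.12, -1.26, -0.138, 25.505, 0.219, -1.459, 1.416, -0.267]
```

>>> {"op": "send_rows", "data": {
  "moves": [
    [0, 0, 0, 0.17],
    [0, 0, 0, 0.34],
    [0, 0, 0, 0.5],
    [0, 0, 0, 0.5]
  ]
}}

```text
clock: 10.68
tcp_pos: [0.5473, -0.1333, 0.0886]
tcp_rot: [0.929, 0.371, 0.001, 0.0]
contact_force: [1.9, -1.9, 5.6]
width: 0.354
grasp_force: 39.8
```

```bash
python3 log.py
```

```text
[6, 10.68, -0.759, 0.362, 25.435, 0.298, -2.464, 0.991, -0.405]
```

>>> {"op": "send_rows", "data": {
  "moves": [
    [0, 0, 0, 0.17],
    [0, 0, 0, 0.34],
    [0, 0, 0, 0.5],
    [0, 0, 0, 0.5]
  ]
}}

```text
clock: 11.22
tcp_pos: [0.5473, -0.1333, 0.0886]
tcp_rot: [0.992, 0.129, 0.001, 0.0]
contact_force: [1.8, -1.2, 5.7]
width: 0.351
grasp_force: 39.7
```

```bash
python3 log.py
```

```text
[7, 11.22, -0.259, 0.862, 25.351, 0.323, -1.844, 1.224, -0.267]
```

>>> {"op": "send_rows", "data": {
  "moves": [
    [0, 0, 0, 0.17],
    [0, 0, 0, 0.34],
    [0, 0, 0, 0.5],
    [0, 0, 0, 0.5]
  ]
}}

```text
clock: 11.78
tcp_pos: [0.5473, -0.1333, 0.0886]
tcp_rot: [0.993, -0.12, 0.001, 0.0]
contact_force: [2.3, -1.6, 5.5]
width: 0.353
grasp_force: 39.7
```

```bash
python3 log.py
```

```text
[8, 11.78, 0.241, 1.362, 25.367, 0.28, -2.376, 1.47, -0.289]
```

```bash
cat > needle.py <<'E'
from h import *
import sys
def needle(img,c=(259.5,215.5)):
    # radially darkest angle, normalised against ring median of shade neighbours
    g=cv2.cvtColor(img,cv2.COLOR_BGR2GRAY)
    p=cv2.warpPolar(cv2.resize(g,None,fx=8,fy=8,interpolation=cv2.INTER_CUBIC),(120,720),(c[0]*8+3.5,c[1]*8+3.5),110,cv2.WARP_POLAR_LINEAR).astype(float)
    a=p[:,35:75].mean(1); b=cv2.GaussianBlur(np.tile(a,3)[None],(0,0),6)[0]; B=cv2.GaussianBlur(np.tile(a,3)[None],(0,0),45)[0]
    return np.argmin((b-B)[720:1440])*.5, (b-B).min()
if __name__=="__main__":
    for n in sys.argv[1:]: print(n,needle(cv2.imread(f"pics/{n}.png")))
E
python3 needle.py top0 top1 s0 s1 s2 s3 s4 s5 s6 s7 s8
python3 - <<'E'
import cv2,numpy as np
cv2.imwrite("pics/m.png",np.vstack([np.hstack([cv2.resize(cv2.imread(f"pics/s{i}.png")[195:235,235:300],None,fx=4,fy=4,interpolation=2) for i in r]) for r in((0,2,4),(5,6,8))]))
E
```

```text
top0 (np.float64(164.0), np.float64(-68.12872899639596))
top1 (np.float64(164.0), np.float64(-69.05937464427839))
s0 (np.float64(210.5), np.float64(-57.138959914609885))
s1 (np.float64(228.5), np.float64(-46.21608604043348))
s2 (np.float64(260.5), np.float64(-34.716579519794635))
s3 (np.float64(300.5), np.float64(-43.67140205032369))
s4 (np.float64(341.5), np.float64(-50.8589432402576))
s5 (np.float64(10.0), np.float64(-49.866180040207055))
s6 (np.float64(14.5), np.float64(-48.88263773490765))
s7 (np.float64(353.5), np.float64(-48.56897343288638))
s8 (np.float64(314.0), np.float64(-42.66472905990051))
```

View pics/m.png

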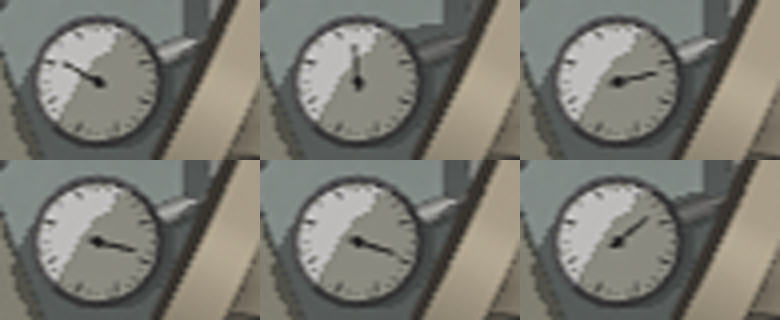

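The dial reads clearly. The needle moves from 164° at rest to 374.5° at step 6, then back, so the peak lies between steps 5 and 6. Now I'll fit it.

Run:
```python
from h import *
from needle import needle
from scipy.optimize import least_squares as ls
import json
L=np.array([json.loads(l) for l in open("log.txt")])
n=np.array([needle(cv2.imread(f"pics/s{i}.png"))[0] for i in range(9)]);d=np.unwrap(np.r_[164,n],period=360)[1:]-164
d=np.radians(d)/.33; r=L[:,3]; c=L[:,4]
for k in(slice(0,9),slice(3,9)):
    f=lambda p:p[0]+c[k]-25.5+5*np.cos(r[k]-p[1])-25/106*np.sin(r[k]-p[1])**2-d[k]
    q=ls(f,[6,.2]);print(q.x,q.fun.round(2))
F=L[:,6];A=np.c_[np.ones(9),np.cos(r),np.sin(r)];x=np.linalg.lstsq(A,F,rcond=None)[0];print("force peak",np.arctan2(-x[2],-x[1]),x)
```

```text
[6.40109693 0.19047375] [-0.65 -0.42 -0.02  0.28  0.34  0.22  0.12  0.05  0.08]
[6.22751748 0.21827955] [-0.03  0.06 -0.01 -0.03 -0.03  0.04]
force peak 1.3320230051133448 [-1.52383946 -0.19749282 -0.81133551]
```

The steps-3-to-8 fit has residuals of at most 0.06 mm and puts the peak at j6 ≈ 0.218. The early steps show a little take-up. I'll go back past the peak, check hysteresis on the dial, and approach again from below.

>>> {"op": "send_rows", "data": {
  "moves": [
    [0, 0, 0, -0.17],
    [0, 0, 0, -0.34],
    [0, 0, 0, -0.5],
    [0, 0, 0, -0.5]
  ]
}}

```text
clock: 12.32
tcp_pos: [0.5472, -0.1334, 0.0886]
tcp_rot: [0.991, 0.132, 0.001, 0.0]
contact_force: [1.7, -1.6, 5.8]
width: 0.356
grasp_force: 39.7
```

```bash
python3 log.py; python3 needle.py s9
```

```text
[9, 12.32, -0.264, 0.858, 25.403, 0.162, -2.159, 0.986, 0.296]
s9 (np.float64(355.5), np.float64(-54.96174693783411))
```

>>> {"op": "send_rows", "data": {
  "moves": [
    [0, 0, 0, -0.17],
    [0, 0, 0, -0.34],
    [0, 0, 0, -0.51],
    [0, 0, 0, -0.68],
    [0, 0, 0, -0.85],
    [0, 0, 0, -1.02],
    [0, 0, 0, -1.19],
    [0, 0, 0, -1.36],
    [0, 0, 0, -1.5],
    [0, 0, 0, -1.5]
  ]
}}

```text
clock: 13.62
tcp_pos: [0.547, -0.1333, 0.0886]
tcp_rot: [0.636, 0.772, 0.0, 0.001]
contact_force: [0.5, -1.0, 6.8]
width: 0.355
grasp_force: 39.7
```

```bash
python3 log.py; python3 needle.py s10
```

```text
[10, 13.62, -1.764, -0.642, 25.536, 0.007, -1.126, 0.126, 0.323]
s10 (np.float64(337.5), np.float64(-49.535523321851855))
```

>>> {"op": "send_rows", "data": {
  "moves": [
    [0, 0, 0, 0.17],
    [0, 0, 0, 0.3],
    [0, 0, 0, 0.3]
  ]
}}

```text
clock: 14.05
tcp_pos: [0.5472, -0.1332, 0.0886]
tcp_rot: [0.745, 0.667, 0.0, 0.001]
contact_force: [1.8, -1.9, 5.5]
width: 0.351
grasp_force: 39.8
```

```bash
python3 log.py; python3 needle.py s11
```

```text
[11, 14.05, -1.46, -0.338, 25.539, 0.207, -2.41, 0.902, -0.278]
s11 (np.float64(2.5), np.float64(-45.22738531380857))
```

>>> {"op": "send_rows", "data": {
  "moves": [
    [0, 0, 0, 0.17],
    [0, 0, 0, 0.34],
    [0, 0, 0, 0.5],
    [0, 0, 0, 0.54],
    [0, 0, 0, 0.54]
  ]
}}

```text
clock: 14.72
tcp_pos: [0.5472, -0.1333, 0.0886]
tcp_rot: [0.896, 0.444, 0.001, 0.001]
contact_force: [1.9, -1.9, 6.8]
width: 0.358
grasp_force: 39.8
```

```bash
python3 log.py; python3 needle.py s12
```

```text
[12, 14.72, -0.921, 0.201, 25.451, 0.234, -2.456, 0.995, -0.248]
s12 (np.float64(15.5), np.float64(-49.78669581825169))
```

>>> {"op": "send_rows", "data": {
  "moves": [
    [0.0005, -0.0009, 0, 0],
    [0.001, -0.0018, 0, 0],
    [0.0016, -0.0028, 0, 0],
    [0.0016, -0.0028, 0, 0],
    [0.0016, -0.0028, 0, 0]
  ]
}}

```text
clock: 15.4
tcp_pos: [0.5469, -0.1324, 0.0887]
tcp_rot: [0.896, 0.444, 0.001, 0.003]
contact_force: [5.2, -10.5, 1.9]
width: 0.359
grasp_force: 39.5
```

```bash
python3 log.py; python3 needle.py s13
```

```text
[13, 15.4, -0.921, 0.204, 26.355, 0.262, -11.686, 0.847, -0.222]
s13 (np.float64(27.5), np.float64(-44.96716438726081))
```

>>> {"op": "send_rows", "data": {
  "moves": [
    [0.0005, -0.0009, 0, 0],
    [0.0008, -0.0013, 0, 0],
    [0.0008, -0.0013, 0, 0]
  ]
}}

```text
clock: 15.82
tcp_pos: [0.5465, -0.1314, 0.0887]
tcp_rot: [0.896, 0.444, 0.001, 0.003]
contact_force: [5.4, -12.0, 0.4]
width: 0.354
grasp_force: 39.4
```

```bash
python3 log.py; python3 needle.py s14
```

```text
[14, 15.82, -0.921, 0.206, 27.473, 0.285, -13.195, 0.453, -0.144]
s14 (np.float64(50.5), np.float64(-41.250842563424186))
```

>>> {"op": "send_rows", "data": {
  "moves": [
    [0.0003, -0.0005, 0, 0],
    [0.0005, -0.0009, 0, 0],
    [0.0005, -0.0009, 0, 0]
  ]
}}

```text
clock: 16.25
tcp_pos: [0.5462, -0.1306, 0.0887]
tcp_rot: [0.896, 0.444, 0.001, 0.003]
contact_force: [6.0, -13.7, 1.9]
width: 0.36
grasp_force: 39.5
```

```bash
python3 log.py; python3 needle.py s15
```

```text
[15, 16.25, -0.921, 0.207, 28.279, 0.287, -14.985, 0.327, -0.169]
s15 (np.float64(64.5), np.float64(-33.541222418659416))
```

>>> {"op": "send_rows", "data": {
  "moves": [
    [-0.0007, 0.0012, 0, 0],
    [-0.0014, 0.0024, 0, 0],
    [-0.0021, 0.0036, 0, 0],
    [-0.0021, 0.0036, 0, 0]
  ]
}}

```text
clock: 16.8
tcp_pos: [0.5471, -0.1329, 0.0887]
tcp_rot: [0.896, 0.444, 0.001, 0.002]
contact_force: [3.0, -5.9, 3.4]
width: 0.353
grasp_force: 39.9
```

```bash
python3 log.py; python3 needle.py s16
```

```text
[16, 16.8, -0.921, 0.202, 25.82, 0.234, -6.584, 0.542, -0.161]
s16 (np.float64(20.0), np.float64(-48.62060627878918))
```

>>> {"op": "send_rows", "data": {
  "moves": [
    [-0.0005, 0.0009, 0, 0],
    [-0.001, 0.0018, 0, 0],
    [-0.001, 0.0018, 0, 0]
  ]
}}

```text
clock: 17.23
tcp_pos: [0.5473, -0.1334, 0.0886]
tcp_rot: [0.896, 0.445, 0.001, 0.0]
contact_force: [1.1, -0.3, 6.6]
width: 0.353
grasp_force: 40.4
```

```bash
python3 log.py; python3 needle.py s17
```

```text
[17, 17.23, -0.921, 0.2, 25.332, 0.228, -0.69, 0.888, -0.218]
s17 (np.float64(14.5), np.float64(-49.02157485752795))
```

Force is near zero while the needle stays at about 11 mm, so the latch is holding. It was already holding during the sweep. I'll refit with the carriage fixed.

Run:
```python
from h import *
from scipy.optimize import least_squares as ls
r=np.array([-2.64,-2.138,-1.638,-1.138,-.638,-.138,.362,.862,1.362,-.338,.201])
d=np.radians(np.array([210.5,228.5,260.5,300.5,341.5,370,374.5,353.5,314,362.5,375.5])-164)/.33
for k in([3,4,5,6,7,8],[4,5,6,7,8],[4,5,6,7,9,10],range(11)):
  k=list(k)
  for free in(0,1):
    f=lambda p:p[0]+p[2]*np.cos(r[k]-p[1])-p[2]**2/106*np.sin(r[k]-p[1])**2-d[k] if free else p[0]+5*np.cos(r[k]-p[1])-25/106*np.sin(r[k]-p[1])**2-d[k]
    q=ls(f,[6,.2,5]);print(len(k),q.x.round(3),q.fun.round(2))
```

```text
6 [6.195 0.191 5.   ] [-0.05  0.06  0.01 -0.02 -0.    0.01]
6 [6.213 0.191 4.971] [-0.04  0.06 -0.   -0.03 -0.01  0.02]
5 [6.181 0.196 5.   ] [ 0.02 -0.02 -0.03  0.    0.02]
5 [6.12  0.199 5.083] [ 0.   -0.   -0.    0.01 -0.  ]
6 [6.197 0.195 5.   ] [ 0.04  0.   -0.01  0.01 -0.06  0.01]
6 [6.106 0.193 5.105] [ 0.03  0.01 -0.   -0.01 -0.05  0.02]
11 [6.358 0.156 5.   ] [-0.83 -0.49 -0.07  0.29  0.36  0.23  0.11  0.04  0.    0.21  0.17]
11 [6.566 0.196 4.51 ] [-0.21 -0.06  0.11  0.22  0.1  -0.09 -0.13  0.02  0.25 -0.1  -0.11]
```

The peak is at j6 ≈ 0.195 and the arm is at 0.200. Release and retreat straight up.

>>> {"op": "send_rows", "data": {
  "moves": [
    [0, 0, 0, 0],
    [0, 0, 0, 0],
    [0, 0, 0, 0],
    [0, 0, 0, 0],
    [0, 0, 0, 0]
  ],
  "claw": 0
}}

```text
clock: 17.9
tcp_pos: [0.5468, -0.1336, 0.0881]
tcp_rot: [0.896, 0.445, -0.0, -0.0]
contact_force: [-0.4, -0.3, 0.2]
width: 1.0
grasp_force: 0.0
```

>>> {"op": "send_rows", "data": {
  "moves": [
    [0, 0, -0.015, 0],
    [0, 0, -0.04, 0],
    [0, 0, -0.08, 0],
    [0, 0, -0.12, 0],
    [0, 0, -0.15, 0],
    [0, 0, -0.15, 0],
    [0, 0, -0.15, 0]
  ]
}}

```text
clock: 18.77
tcp_pos: [0.5465, -0.1334, 0.2377]
tcp_rot: [0.896, 0.445, -0.0, -0.0]
contact_force: [0.9, -0.1, -0.0]
width: 0.996
grasp_force: 0.0
```

```bash
python3 log.py; python3 needle.py s18
python3 - <<'E'
from h import *
a=cv2.imread("pics/s18.png")[130:260,220:400];b=viewer.snapshot("side")[150:280,190:370,::-1]
cv2.imwrite("pics/c5.png",np.hstack([cv2.resize(i,None,fx=2.2,fy=2.2,interpolation=2) for i in(a,b)]))
E
```

```text
[18, 18.77, -0.922, 0.199, 25.61, -0.498, -0.443, 0.755, -0.059]
s18 (np.float64(13.0), np.float64(-71.24711206645938))
```

View pics/c5.png

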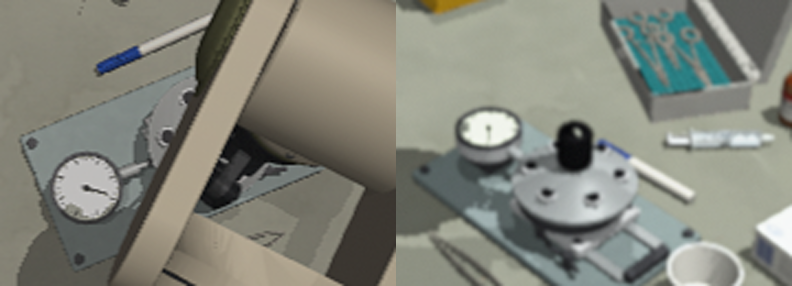

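The picture shows the gripper clear, the carriage latched and the needle at 13°, close to its peak. The neighbouring items are undisturbed.

```bash
python3 -c "
from bench import arm
print(arm.close_job())"
```

```text
the job is handed in; nothing more can be done
None
```

The job is handed in: by the dial fit the high spot is within about 2° of the plunger, the latch holds the carriage, and the gripper is clear with nothing beside the gauge disturbed; but the carriage latched on the first press, before the search, and the wrist force was too flat to find the spot by feel, so I located it from the dial needle.

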